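# Bore probe held centred in a steerer tube

## Robot

A 7-joint arm with a two-finger parallel gripper is mounted at the origin on the work surface. World frame = base frame: x ahead of the robot, y to its left, z up, the work surface at z = 0. Lengths are in m, angles in rad, forces in N, time in s.
With the tool pointing down it reaches from about 0.4 to 0.85 m from the base axis. Payload 10.4 kg.
Tool frame: the origin (TCP) lies on the centre line of the jaws, within the pads' length; the fingertips stand 22 mm ahead of it and the grasp point (between the pads) lies 3 mm ahead of it; z points along the fingers, y is the direction in which the jaws open and shut (so a half turn about z gives the same grasp; the last joint's range is limited). The gripper opens to 85 mm and grips with 20 to 120 N. Pads are 22 mm wide; open, the fingers measure 114 mm over their backs; the gripper's body (76 mm by 85 mm) begins 54 mm behind the grasp point. The pads swing forward as they close: fully open they stand 13 mm farther back than shut.
Start: joints at [-1.198, 0.332, -0.065, 1.46, 0.022, 1.35, -0.088], TCP at [0.241, 0.577, 0.253] pointing down, gripper open.
Joint ranges: [-2.6, 2.6], [-0.5, 2.12], [-1.47, 1.34], [0.16, 2.42], [-1.27, 4.41], [0.06, 2.06], [-2.6, 2.6]. Speed limits (rad/s): [2.22, 2.22, 2.79, 2.79, 3.14, 3.14, 3.14].

## Interface

Orientations are given as a unit quaternion [x, y, z, w].
In Python, from workcell import manip gives the robot as it stands. The module is installed in compiled form; this text tells all that it offers.
- The arm moves only by the shell command python3 -m crank 'ROWS' [FORCE]. ROWS is JSON, a list of rows, each a list of 3 entries, a list of its own where there are three numbers: the opening, from -1 (shut) to 1 (fully open), then the shift along the tool's x, y, z normalised to -1 to 1, where 1 is 80 mm, then the turn, a rotation vector about the tool's x, y, z normalised to -1 to 1, where 1 is pi/4 rad. In form: [[jaw, [tx, ty, tz], [ax, ay, az]], ...]. A call has exactly 5 rows; each row shifts and turns the commanded pose from where the row before left it, along the tool's axes as they then stand; what a row does not reach is not made up. A row lasts 1/10 s, in which the tool goes at most 50 mm and 8.59 degrees, less where a joint would pass 70% of its speed; a pose out of reach is approached as far as the arm can. A call with a number of a shift or a turn outside -1 to 1 is refused whole. A call with a gripper value outside its range is refused whole. The fingers move at their own pace and stop on an object; FORCE is the grip in N (left out, the last holds). Time passes only in rows, so rows that do not move let the fingers close, or fill a call up. It gives the time, the measured TCP pose, the force and the opening at its end, in the units of the state.
- manip.get_obs(): the state, without advancing time (a new reading comes with each control period).
- manip.camera(name): name is "scene" or "top" or "wrist"; returns the picture (420x560x3 uint8, blue, green, red); there is no depth.
- manip.camera_info(name): a dict with "K" (3x3 intrinsics, pixels), "camera_from_world" (4x4, takes a point from world to camera coordinates); the wrist camera has in their place "mount" (4x4, takes a point from camera to tool coordinates, whose origin is the TCP and whose axes are the flange's). Camera axes: x right, y down, z forward; pixel columns grow to the right and rows downward; lengths in m; the calibration is good to about 2 mm. A picture is of the moment at which its call begins: read the wrist's pose just before it. camera_info takes no time and is no camera call.
- manip.hand_in(): hands the job in, once; it reports no verdict.
The state is a dict: "clock": time; "joint_pos": joint angles; "joint_velocities": joint speeds; "tau": joint torques, N m; "position": TCP position; "ee_rot": TCP orientation; "ft_force": force on the tool from outside, world axes, zero at the start; "torque": the same for the moment, N m; "grip_width": opening from 0.0 (shut) to 1.0 (fully open).
Only numpy, scipy, OpenCV 4.12 (cv2) and the standard library are available. Lean on these libraries where they do the work, as an engineer would, in place of code of your own. Each camera call takes 0.05 s, during which the arm holds its last target.

## Task

The orange-handled bore probe is locked in its stand: turn the black clamp knob about a quarter turn clockwise to swing the steel hold-down bar off it, then lift the probe up out of the stand. Lower its stem upright into the blue steerer tube without touching the tube at all, until the yellow ring on the stem is level with the tube's rim, and finish holding it there in the gripper, still and centred in the bore. Leave the other things on the bench where they are, and do not touch the red tube with the probe.

Things in the scene. Friction and masses are not known exactly. Their poses are not given: they have to be found in the camera images.
- stand: probe stand fixed to the bench: steel base, two aluminium pillars and an aluminium top plate 70 x 170 mm (long side along its y axis), plate top 100 mm above the bench. Origin at the centre of its underside. The probe hangs in a 20 mm hole in the plate at y = +50 mm of this frame; the clamp knob's axis is upright at y = -50 mm
- knob (a joint): angle of the clamp knob, rad: near 0 = the hold-down bar lies over the probe's flange and the probe cannot be lifted; grows clockwise seen from above, to the stop at 1.57 (bar swung to the stand's +x side). Stays where it is left; turning takes about 0.06 N m
- knob_grip (a point): point on the knob's axis, 137 mm above the bench, at the middle of the height to grip. The knob is a black upright bar 14 mm thick, 46 mm long, 32 mm tall (from 121 to 152 mm above the bench) on a black disc of 20 mm radius. The point turns with the knob: its y axis runs along the knob's bar and the hold-down bar (a steel bar 14 mm wide, top 117 mm above the bench, reaching 82 mm from the knob's axis along +y of this point)
- probe: the loose bore probe, 0.2 kg or so, upright; origin at the centre of the stem's lower tip, z up the probe. Round steel stem 12 mm in diameter and 90 mm long, then a dark flange 48 mm in diameter and 6 mm thick (90 to 96 mm from the tip) that rests on the stand's plate, then an orange square grip 22 x 22 mm, 56 mm tall (96 to 152 mm from the tip), its sides along the x and y axes of this frame. In the stand the tip is 10 mm above the bench
- probe_grip (a point): centre of the probe's orange grip, 124 mm above its tip; axes as the probe's
- probe_ring (a point): centre of the yellow ring (8 mm tall) on the stem's axis, 50 mm above the tip
- probe_tip (a point): centre of the stem's lower end
- blue_tube: blue steerer tube standing upright in an aluminium clamp block fixed to the bench; origin under its centre. Tube outside diameter 31 mm, bore 24 mm, open for 108 mm below the rim; rim 120 mm above the bench; base plate 100 x 100 mm
- blue_tube_rim (a point): centre of the blue tube's mouth, on the bore's axis at the height of the rim
- red_tube: red steerer tube, otherwise the same as the blue one; not to be used
- wrench: steel wrench lying loose on the bench, bystander; origin at the underside of its centre
- tin: green jar with a steel cap, 60 mm in diameter and 60 mm tall, bystander; origin at the centre of its underside
- cup: brass bearing cup (ring) 48 mm in diameter and 14 mm tall, bystander; origin at the centre of its underside
Mind the look-alikes: they are no part of the job. What is shaped like the stand but green or purple is not meant. There is more than one size of the probe; the job needs the middle-sized.

How it is judged:
On the way, in this order (a step that is already met when the one before it is completed fails the run):
1. the clamp knob is turned clockwise (1.1 rad or more) while the probe is still in its stand (value of joint knob above 1.1 rad and distance of probe from where it was at the start of the episode below 0.015 m), for 0.2 s.
2. the gripper has lifted the probe clear out of the stand (height (world z) of probe_tip above 0.102 m and contact force between probe and the fingers above 0.5 N and contact force between probe and stand below 0.1 N), for 0.1 s.
At the end, for the whole second after the job is handed in: The probe is held by the gripper alone, still (under 20 mm/s) and upright (within 0.07 rad) in the blue tube, stem tip and yellow ring within 3.5 mm of the bore's axis, ring within 6 mm of the rim's height, touching neither tube nor stand; the clamp knob is still turned clear (over 1.1 rad) (horizontal distance between each of probe_tip, probe_ring and blue_tube_rim below 0.0035 m and z of probe_ring in the frame of blue_tube_rim between -0.006 and 0.006 m and angle between probe_ring's own z axis and vertical below 0.07 rad and linear speed of probe below 0.02 m/s and contact force between probe and the fingers above 0.5 N and contact force between probe and blue_tube below 0.1 N and contact force between probe and stand below 0.1 N and value of joint knob above 1.1 rad); the arm keeps its last pose, push and grip.
It fails at once if the probe touches the blue tube (over 0.5 N) (contact force between probe and blue_tube above 0.5 N).
It fails at once if the probe touches the red tube (over 0.5 N) (contact force between probe and red_tube above 0.5 N).
It fails at once if a bystander (wrench, jar or bearing cup) is moved more than 20 mm (distance of any of wrench, tin, cup from where it was at the start of the episode above 0.02 m).
It also fails if it takes over 56 s, if anything falls off the work surface, if the arm or the gripper's body presses on something with over 40 N, if the wrist force passes 120 N, or if a joint passes its speed limit or range.

## Working session

There is one attempt and no reset: what is moved stays moved. The work goes in short steps, Python scripts to look and compute and a shell command to move; the robot and the scene stay as the last step left them, time stands still between calls to the robot, and variables do not carry over. Pictures are saved under pics/ and viewed, and the job is handed in when it is done.

```bash
mkdir -p pics; ls
python3 - <<'E'
from workcell import manip
import cv2,numpy as np
np.set_printoptions(precision=4,suppress=True)
o=manip.get_obs();print(o)
for n in("scene","top","wrist"):
    cv2.imwrite(f"pics/{n}0.png",manip.camera(n));print(n,manip.camera_info(n))
E
```

```text
pics
{'clock': 0.0, 'joint_pos': array([-1.1976,  0.3329, -0.0647,  1.461 ,  0.0216,  1.3499, -0.0885]), 'joint_velocities': array([-0.0005, -0.0005, -0.0008, -0.0003,  0.0012, -0.0013,  0.0011]), 'tau': array([ -0.0002, -62.5442,   0.0498, -39.1624,   0.0165,   0.0097,
         0.    ]), 'position': array([0.2408, 0.5763, 0.2525]), 'ee_rot': array([ 0.1966,  0.9805, -0.0007, -0.0001]), 'ft_force': array([ 0.7048, -0.0237, -0.0359]), 'torque': array([-0.0159, -0.0033,  0.0008]), 'grip_width': 0.9995647907227307}
scene {'K': array([[388.5731,   0.    , 274.4893],
       [  0.    , 388.5731, 217.4738],
       [  0.    ,   0.    ,   1.    ]]), 'camera_from_world': array([[ 0.6435,  0.7653, -0.0143, -0.3657],
       [ 0.5381, -0.4656, -0.7026, -0.2255],
       [-0.5444,  0.4445, -0.7114,  1.1823],
       [ 0.    ,  0.    ,  0.    ,  1.    ]])}
top {'K': array([[434.6585,   0.    , 282.998 ],
       [  0.    , 434.6585, 199.9756],
       [  0.    ,   0.    ,   1.    ]]), 'camera_from_world': array([[ 0.0019, -1.    , -0.0068,  0.0045],
       [-0.9989, -0.0015, -0.047 ,  0.5499],
       [ 0.047 ,  0.0069, -0.9989,  1.0903],
       [ 0.    ,  0.    ,  0.    ,  1.    ]])}
wrist {'K': array([[360.4663,   0.    , 286.2122],
       [  0.    , 360.4663, 211.3423],
       [  0.    ,   0.    ,   1.    ]]), 'mount': array([[ 0.0003, -0.9542, -0.2993,  0.0768],
       [ 1.    ,  0.0001,  0.0006,  0.    ],
       [-0.0006, -0.2993,  0.9542, -0.1201],
       [ 0.    ,  0.    ,  0.    ,  1.    ]])}
```

View pics/scene0.png

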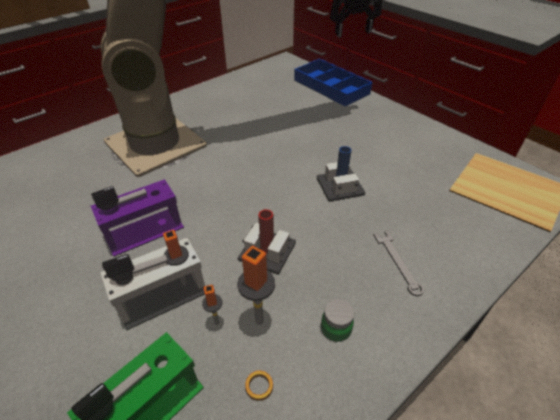

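View pics/top0.png

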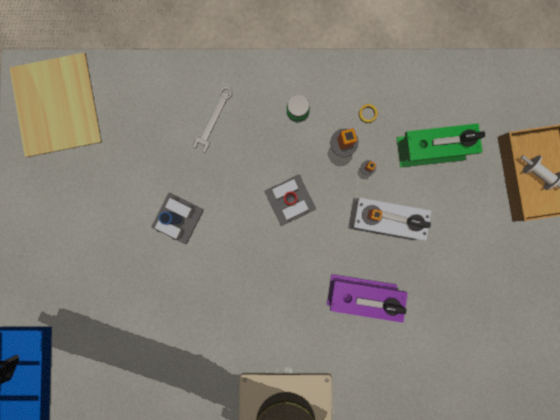

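View pics/wrist0.png

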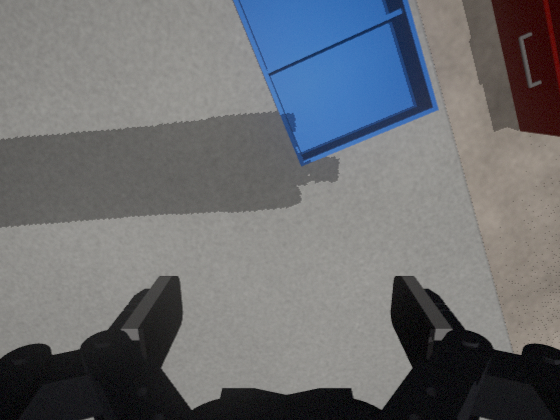

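The scene view shows the silver stand at (150,275) with the probe at (172,245) and the knob at (120,265), the red tube at (266,225) and the blue tube at (343,160). In the top view the stand is at (393,219), the knob at (417,222), the probe at (376,214) and the blue tube at (166,217). I'll enlarge these areas.

Run:
```python
import cv2,numpy as np
t=cv2.imread("pics/top0.png");s=cv2.imread("pics/scene0.png")
def c(i,x,y,w,h,k):return cv2.resize(i[y:y+h,x:x+w],None,fx=k,fy=k,interpolation=cv2.INTER_CUBIC)
cv2.imwrite("pics/c1.png",c(t,345,190,100,60,8))
cv2.imwrite("pics/c2.png",c(t,140,185,80,60,8))
cv2.imwrite("pics/c3.png",c(s,90,215,130,110,6)[:600])
cv2.imwrite("pics/c4.png",c(s,305,135,80,70,8))
```

```text
(no output)
```

View pics/c1.png

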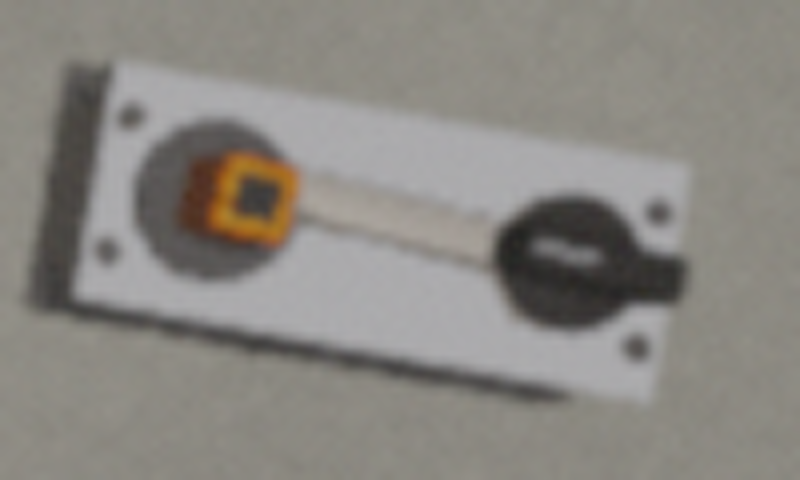

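View pics/c2.png

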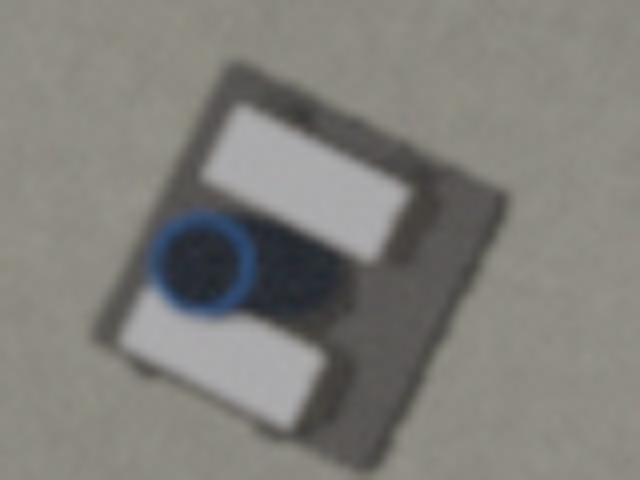

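View pics/c3.png

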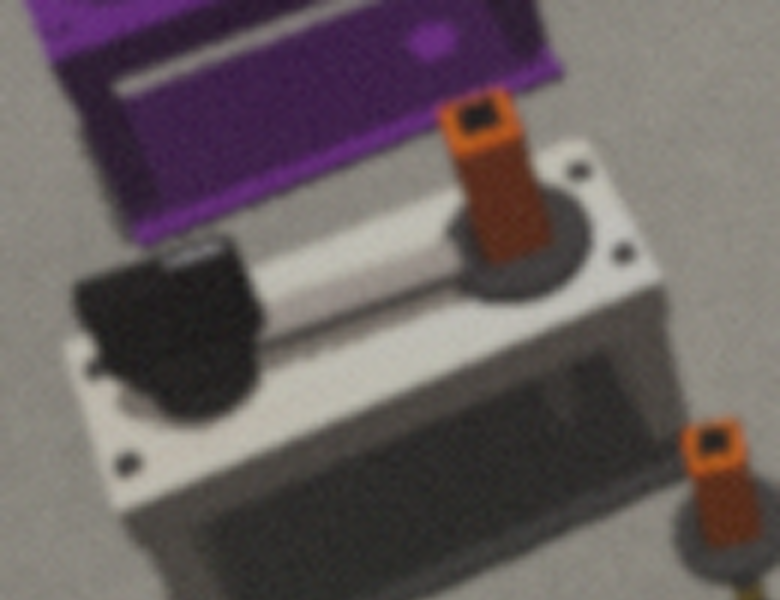

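View pics/c4.png

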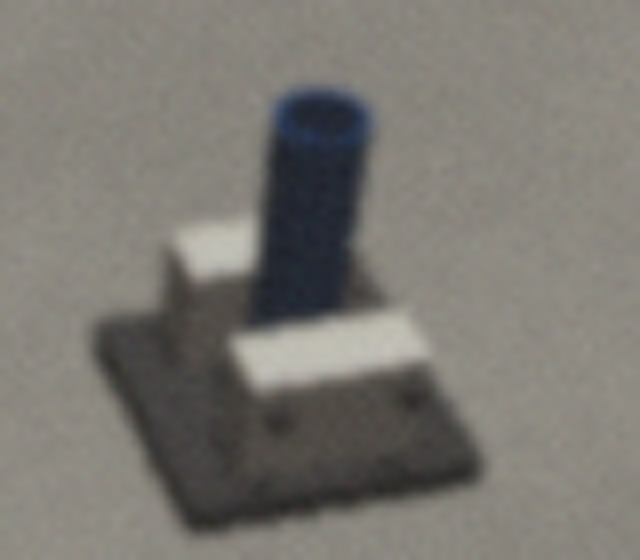

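```bash
cat > h.py <<'E'
from workcell import manip
import cv2,numpy as np
from scipy.spatial.transform import Rotation as R
np.set_printoptions(precision=4,suppress=True)
def cam(n,pose=None):
    ci=manip.camera_info(n)
    if n!="wrist": return ci["K"],ci["camera_from_world"]
    T=np.eye(4);T[:3,:3]=R.from_quat(pose[1]).as_matrix();T[:3,3]=pose[0]
    return ci["K"],np.linalg.inv(T@ci["mount"])
def onz(n,px,z,pose=None):
    K,M=cam(n,pose);Rm=M[:3,:3];o=-Rm.T@M[:3,3]
    px=np.atleast_2d(px);d=np.c_[px,np.ones(len(px))]@np.linalg.inv(K).T@Rm
    return o+d*((z-o[2])/d[:,2])[:,None]
def proj(n,P,pose=None):
    K,M=cam(n,pose);p=np.atleast_2d(P)@M[:3,:3].T+M[:3,3];q=p@K.T;return q[:,:2]/q[:,2:]
def unc(p,x,y,k):return (np.array(p,float)+.5)/k-.5+[x,y]
def obs():
    o=manip.get_obs();return o["position"],o["ee_rot"]
def snap(n,f):
    p=obs();i=manip.camera(n);cv2.imwrite(f"pics/{f}.png",i);return i,p
def crop(i,x,y,w,h,k,f):cv2.imwrite(f"pics/{f}.png",cv2.resize(i[y:y+h,x:x+w],None,fx=k,fy=k,interpolation=cv2.INTER_CUBIC))
E
python3 - <<'E'
from h import *
a=onz("top",unc([(115,62),(690,162),(655,402),(72,300)],345,190,8),.1)
print(a,a.mean(0),np.linalg.norm(np.diff(a,axis=0),axis=1))
print("yaw plate",[np.degrees(np.arctan2(*(u[1::-1]))) for u in (a[0]-a[1],a[3]-a[2])])
c=unc([(323,118)],305,135,8)
print("blue top",onz("top",unc([(203,264)],140,185,8),.12),"scene",onz("scene",c,.12))
print("probe",onz("top",unc([(259,198)],345,190,8),.162),onz("scene",unc([(480,115)],90,215,6),.162))
print("plate corner scene",onz("scene",unc([(585,140),(660,285),(120,510),(70,345)],90,215,6),.1))
E
```

```text
[[ 0.5523 -0.1726  0.1   ]
 [ 0.5234 -0.3396  0.1   ]
 [ 0.4537 -0.3285  0.1   ]
 [ 0.483  -0.1596  0.1   ]] [ 0.5031 -0.2501  0.1   ] [0.1696 0.0706 0.1714]
yaw plate [np.float64(80.18147578495746), np.float64(80.18235363049588)]
blue top [[0.5041 0.2751 0.12  ]] scene [[0.5076 0.2768 0.12  ]]
probe [[ 0.5118 -0.2013  0.162 ]] [[ 0.5137 -0.1979  0.162 ]]
plate corner scene [[ 0.4881 -0.1586  0.1   ]
 [ 0.5564 -0.1725  0.1   ]
 [ 0.5243 -0.3362  0.1   ]
 [ 0.4573 -0.3235  0.1   ]]
```

```bash
cat >> h.py <<'E'
def plan(target,yawY=None,n=None,jaw=1,start=None):
    """target xyz world, yawY: world angle deg of tool y; keeps z down. prints rows (rounded)"""
    p,q=start if start else obs();p=np.array(p,float);Rm=R.from_quat(q)
    ty=Rm.as_matrix()[:,1];a=np.degrees(np.arctan2(ty[1],ty[0]))
    if yawY is None: yawY=a
    Rt=R.from_matrix(np.c_[[-np.sin(np.radians(yawY)),np.cos(np.radians(yawY)),0],[np.cos(np.radians(yawY)),np.sin(np.radians(yawY)),0],[0,0,-1]])
    d=np.linalg.norm(np.array(target)-p);w=(Rm.inv()*Rt).as_rotvec()
    m=max(int(np.ceil(d/.045)),int(np.ceil(np.degrees(np.linalg.norm(w))/8)),1)
    m=n or -(-m//5)*5
    rows=[];p0=p.copy();R0=Rm
    for k in range(1,m+1):
        g=p0+(np.array(target)-p0)*k/m;Rg=R0*R.from_rotvec(w*k/m)
        t=np.round(Rm.inv().apply(g-p)/.08,3);r=np.round((Rm.inv()*Rg).as_rotvec()/(np.pi/4),3)
        p=p+Rm.apply(t*.08);Rm=Rm*R.from_rotvec(r*np.pi/4)
        rows.append([jaw,t.tolist(),r.tolist()])
    for i in range(0,m,5): print(str(rows[i:i+5]).replace(" ","").replace("-0.0,","0,").replace("0.0,","0,").replace("0.0]","0]").replace("-0]","0]"))
    print("end",p,Rm.as_quat());return p,Rm.as_quat()
E
python3 - <<'E'
from h import *
s=plan([.42,.3,.253])
s=plan([.49,-.297,.255],-10,start=s)
E
```

```text
[[1,[-0.34,-0.233,0],[0,0,0]],[1,[-0.34,-0.232,0],[0,0,0]],[1,[-0.339,-0.233,0],[0,0,0]],[1,[-0.34,-0.232,0],[-0.001,0,0]],[1,[-0.34,-0.233,-0.001],[0,0,0]]]
[[1,[-0.34,-0.232,0],[0,0,0]],[1,[-0.34,-0.233,0],[0,0,0]],[1,[-0.34,-0.232,-0.001],[0,0,0]],[1,[-0.339,-0.233,0],[0,0,0]],[1,[-0.34,-0.232,0],[0,0,0]]]
end [0.42  0.3   0.253] [ 0.1966  0.9805 -0.0002  0.    ]
[[1,[-0.246,-0.437,-0.002],[0,0,0.115]],[1,[-0.284,-0.412,-0.001],[0,0,0.114]],[1,[-0.319,-0.386,-0.002],[0,0,0.115]],[1,[-0.354,-0.355,-0.001],[0,0,0.114]],[1,[-0.383,-0.322,-0.002],[0,0,0.115]]]
[[1,[-0.411,-0.286,-0.001],[0,0,0.114]],[1,[-0.435,-0.249,-0.002],[0,0,0.115]],[1,[-0.456,-0.208,-0.001],[0,0,0.114]],[1,[-0.472,-0.166,-0.002],[0,0,0.115]],[1,[-0.486,-0.123,-0.001],[0,0,0.115]]]
[[1,[-0.495,-0.079,-0.002],[0,0,0.114]],[1,[-0.499,-0.035,-0.001],[0,0,0.115]],[1,[-0.501,0.011,-0.002],[0,0,0.114]],[1,[-0.498,0.056,-0.001],[0,0,0.115]],[1,[-0.491,0.1,-0.002],[0,0,0.114]]]
end [ 0.49  -0.297  0.255] [ 0.766   0.6429 -0.0001  0.0001]
```

```bash
python3 -m crank '[[1,[-0.34,-0.233,0],[0,0,0]],[1,[-0.34,-0.232,0],[0,0,0]],[1,[-0.34,-0.233,0],[0,0,0]],[1,[-0.34,-0.232,0],[0,0,0]],[1,[-0.34,-0.233,0],[0,0,0]]]'
python3 -m crank '[[1,[-0.34,-0.232,0],[0,0,0]],[1,[-0.34,-0.233,0],[0,0,0]],[1,[-0.34,-0.232,0],[0,0,0]],[1,[-0.34,-0.233,0],[0,0,0]],[1,[-0.34,-0.232,0],[0,0,0]]]'
python3 -m crank '[[1,[-0.246,-0.437,0],[0,0,0.115]],[1,[-0.284,-0.412,0],[0,0,0.114]],[1,[-0.319,-0.386,0],[0,0,0.115]],[1,[-0.354,-0.355,0],[0,0,0.114]],[1,[-0.383,-0.322,0],[0,0,0.115]]]'
```

```text
clock: 0.65
position: [0.3311, 0.4371, 0.2531]
ee_rot: [0.197, 0.98, -0.0, -0.0]
ft_force: [0.1, 0.2, 0.1]
grip_width: 0.999
clock: 1.15
position: [0.4207, 0.2989, 0.2532]
ee_rot: [0.197, 0.98, -0.0, -0.0]
ft_force: [0.5, 0.7, -0.7]
grip_width: 0.998
clock: 1.65
position: [0.4434, 0.0996, 0.2532]
ee_rot: [0.412, 0.911, 0.0, -0.0]
ft_force: [0.3, 0.1, -0.7]
grip_width: 0.999
```

Tracking is good. I'll continue.

```bash
python3 -m crank '[[1,[-0.411,-0.286,0],[0,0,0.114]],[1,[-0.435,-0.249,0],[0,0,0.115]],[1,[-0.456,-0.208,0],[0,0,0.114]],[1,[-0.472,-0.166,0],[0,0,0.115]],[1,[-0.486,-0.123,0],[0,0,0.115]]]'
python3 -m crank '[[1,[-0.495,-0.079,0],[0,0,0.114]],[1,[-0.499,-0.035,0],[0,0,0.115]],[1,[-0.501,0.011,0],[0,0,0.114]],[1,[-0.498,0.056,0],[0,0,0.115]],[1,[-0.491,0.1,0],[0,0,0.114]]]'
python3 - <<'E'
from h import *
i,p=snap("wrist","w1");print(p,manip.get_obs()["joint_pos"])
E
```

```text
clock: 2.15
position: [0.4667, -0.0994, 0.2533]
ee_rot: [0.605, 0.796, 0.0, 0.0]
ft_force: [1.3, -0.1, -0.4]
grip_width: 1.004
clock: 2.65
position: [0.4903, -0.2982, 0.2533]
ee_rot: [0.767, 0.642, 0.0, 0.0]
ft_force: [1.7, -0.7, 0.6]
grip_width: 1.001
(array([ 0.4903, -0.2982,  0.2533]), array([0.767 , 0.6417, 0.0002, 0.    ])) [-0.1614  0.2649  0.7655  1.6319 -0.185   1.319   0.4443]
```

View pics/w1.png

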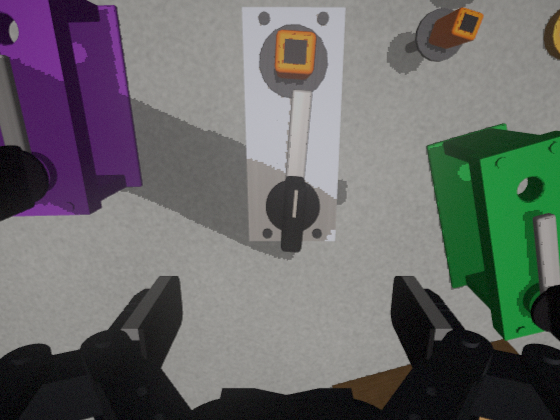

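Run:
```python
from h import *
i=cv2.imread("pics/w1.png")
crop(i,235,0,120,130,5,"c5");crop(i,235,140,120,120,5,"c6")
```

```text
(no output)
```

View pics/c5.png

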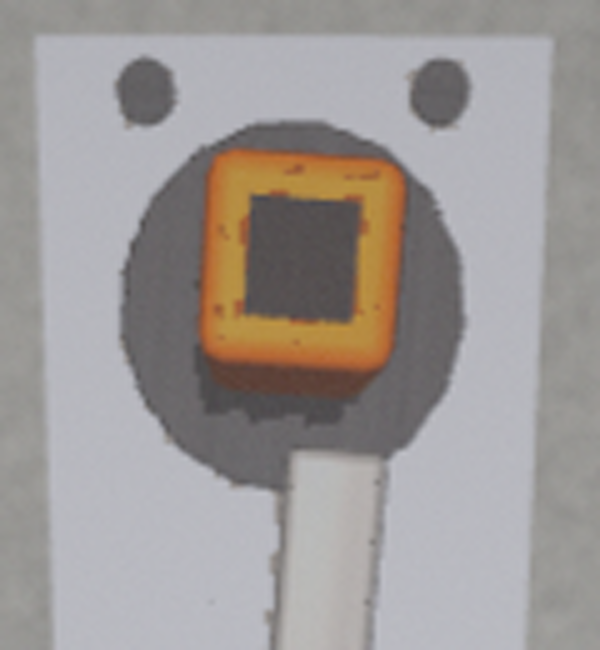

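View pics/c6.png

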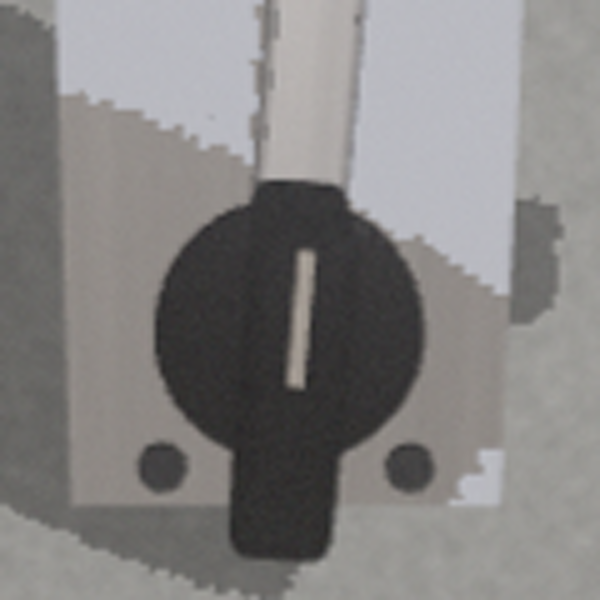

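Run:
```python
from h import *
p=(np.array([ 0.4903, -0.2982,  0.2533]), np.array([0.767 , 0.6417, 0.0002, 0.]))
f=lambda pts,oy,z:onz("wrist",unc(pts,235,oy,5),z,p)
ang=lambda v:np.degrees(np.arctan2(v[1],v[0]))
a=f([(35,37),(553,38)],0,.1);b=f([(72,505),(503,505)],140,.1)
c=np.r_[a,b].mean(0);print("plate",a,b,c,"yaw",ang(a[0]-b[0]),ang(a[1]-b[1]),ang(a.mean(0)-b.mean(0)),np.linalg.norm(a.mean(0)-b.mean(0)))
g=f([(212,152),(404,158),(388,368),(203,360)],0,.162)
print("probe top",g.mean(0),"yaws",ang(g[0]-g[3]),ang(g[1]-g[2]),ang(g[1]-g[0]),ang(g[2]-g[3]),np.linalg.norm(g[0]-g[1]),np.linalg.norm(g[1]-g[2]))
h=f([(121,305),(464,305),(293,120),(290,488)],0,.106);print("flange",(h[0]+h[1])/2,(h[2]+h[3])/2)
k=f([(255,182),(347,190),(328,560),(230,557)],140,.152);print("knob",k.mean(0),ang(k[:2].mean(0)-k[2:].mean(0)),np.linalg.norm(k[0]-k[3]),np.linalg.norm(k[0]-k[1]))
e=f([(290,452),(385,456)],0,.117).mean(0);print("bar end",e,ang(e-k.mean(0)),np.linalg.norm((e-k.mean(0))[:2]))
u=(a.mean(0)-b.mean(0));u/=np.linalg.norm(u);print("from plate: knob",c-.05*u,"probe",c+.05*u)
```

```text
plate [[ 0.4844 -0.1594  0.1   ]
 [ 0.5532 -0.1718  0.1   ]] [[ 0.4543 -0.3262  0.1   ]
 [ 0.5235 -0.3386  0.1   ]] [ 0.5039 -0.249   0.1   ] yaw 79.77941742156983 79.88210063489879 79.83075164210858 0.16944700458284154
probe top [ 0.5124 -0.1999  0.162 ] yaws 76.67988662314505 76.4172169944816 -11.755599338965109 -12.458723442955154 0.020417810418648073 0.020930495212813306
flange [ 0.5127 -0.1991  0.106 ] [ 0.5124 -0.1996  0.106 ]
knob [ 0.4949 -0.2943  0.152 ] 76.92898573256988 0.050895225297196235 0.011548841696372885
bar end [ 0.5151 -0.2195  0.117 ] 74.89179275258937 0.0774852620118049
from plate: knob [ 0.495  -0.2982  0.1   ] probe [ 0.5127 -0.1998  0.1   ]
```

Run:
```python
from h import *
plan([.495,-.298,.146],-13.3,jaw=.3)
```

```text
[[0.3,[0.02,0.012,0.268],[0,0.001,0.011]],[0.3,[0.019,0.011,0.267],[0,0.001,0.011]],[0.3,[0.02,0.012,0.268],[0,0.001,0.011]],[0.3,[0.019,0.011,0.268],[0,0.001,0.012]],[0.3,[0.019,0.011,0.268],[0,0.001,0.011]]]
end [ 0.495 -0.298  0.146] [0.7843 0.6204 0.0002 0.0001]
```

Run:
```python
from h import *
o=manip.get_obs();print(o)
```

```text
{'clock': 2.7, 'joint_pos': array([-0.1614,  0.2649,  0.7655,  1.6319, -0.185 ,  1.319 ,  0.4443]), 'joint_velocities': array([-0.0412, -0.0698, -0.0245,  0.0676,  0.095 , -0.0103, -0.0211]), 'tau': array([-12.0295, -41.9811,  -3.8326, -35.8055,  -1.6188,   1.3352,
        -0.0988]), 'position': array([ 0.4889, -0.3044,  0.2531]), 'ee_rot': array([ 0.7705,  0.6375, -0.0014,  0.0013]), 'ft_force': array([-5.0134, -1.6254, -0.5468]), 'torque': array([-0.0388,  0.3646, -0.0519]), 'grip_width': 1.0020571527796625}
```

```bash
python3 -m crank '[[0.3,[0,0,0.2],[0,0,0]],[0.3,[0,0,0.2],[0,0,0]],[0.3,[0,0,0],[0,0,0]],[0.3,[0,0,0],[0,0,0]],[0.3,[0,0,0],[0,0,0]]]'
python3 - <<'E'
from h import *
i,p=snap("wrist","w2");print(p,manip.get_obs()["grip_width"])
plan([.495,-.298,.146],-13.3,jaw=.3)
E
```

```text
clock: 3.2
position: [0.4906, -0.2969, 0.2222]
ee_rot: [0.766, 0.643, 0.0, 0.0]
ft_force: [-0.8, 0.2, -0.1]
grip_width: 0.648
(array([ 0.4906, -0.2969,  0.2222]), array([0.7659, 0.643 , 0.0003, 0.0004])) 0.6471034290782209
[[0.3,[-0.001,0.011,0.191],[0,0,0.015]],[0.3,[-0.001,0.011,0.19],[0.001,0,0.015]],[0.3,[0,0.011,0.191],[0,0,0.014]],[0.3,[-0.001,0.012,0.19],[0,0,0.015]],[0.3,[0,0.011,0.191],[0.001,0,0.015]]]
end [ 0.495 -0.298  0.146] [ 0.7842  0.6205 -0.0001 -0.0001]
```

View pics/w2.png

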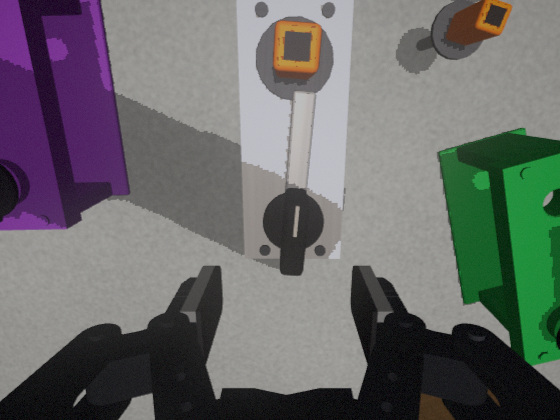

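The arm has settled, with the knob at (292,225) between the jaws and the probe at (298,48). I'll measure again from this still picture.

Run:
```python
from h import *
i=cv2.imread("pics/w2.png")
crop(i,235,0,120,120,5,"c7");crop(i,235,160,120,120,5,"c8")
```

```text
(no output)
```

View pics/c7.png

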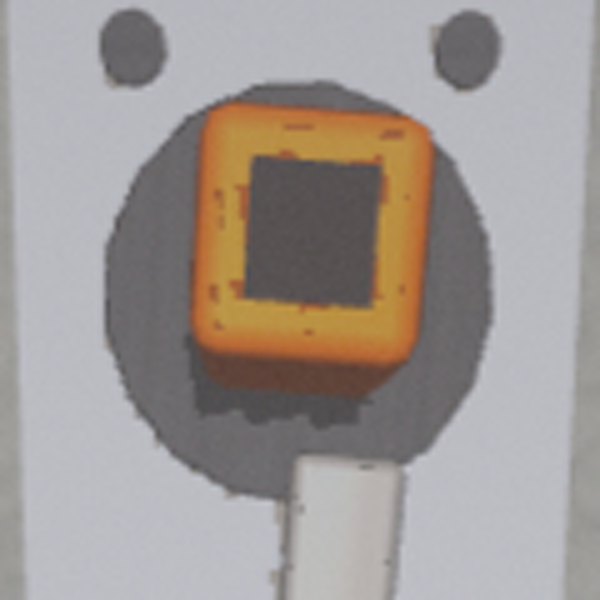

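View pics/c8.png

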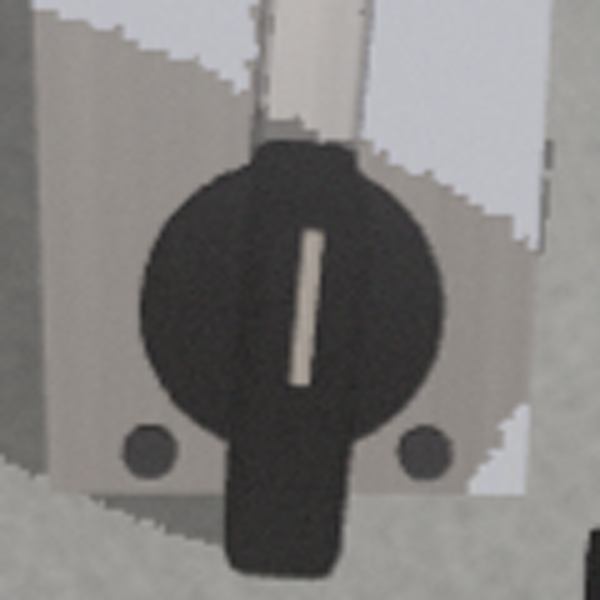

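Run:
```python
from h import *
p=(np.array([0.4906, -0.2969,  0.2222]), np.array([0.7659, 0.643 , 0.0003, 0.0004]))
f=lambda pts,oy,z:onz("wrist",unc(pts,235,oy,5),z,p)
ang=lambda v:np.degrees(np.arctan2(v[1],v[0]))
s=np.r_[f([(132,47),(468,50)],0,.1),f([(150,451),(425,452)],160,.1)];print("screws mean",s.mean(0),ang(s[0]-s[2]),ang(s[1]-s[3]),np.linalg.norm(s[0]-s[2]))
g=f([(205,108),(432,118),(412,360),(195,350)],0,.162)
print("probe top",g.mean(0),ang(g[0]-g[3]),ang(g[1]-g[2]),ang(g[1]-g[0]),ang(g[2]-g[3]))
h=f([(105,288),(492,288),(300,80),(296,500)],0,.106);print("flange",(h[0]+h[1])/2,(h[2]+h[3])/2)
k=f([(250,142),(357,146),(338,578),(225,572)],160,.152);print("knob",k.mean(0),ang(k[0]-k[3]),ang(k[1]-k[2]))
k=f([(313,230),(299,386)],160,.152);print("mark",k.mean(0),ang(k[0]-k[1]))
d=f([(139,305),(445,305)],160,.119);print("disc",d.mean(0),np.linalg.norm(d[0]-d[1]))
```

```text
screws mean [ 0.5036 -0.249   0.1   ] 79.81276877528202 79.73495856974334 0.1563290855283988
probe top [ 0.5122 -0.2001  0.162 ] 76.91430940447263 76.44017609808886 -12.199335822105628 -12.408040571057017
flange [ 0.5127 -0.1988  0.106 ] [ 0.5124 -0.1997  0.106 ]
knob [ 0.4948 -0.2935  0.152 ] 76.72857096218308 78.52992908632302
mark [ 0.4975 -0.2869  0.152 ] 75.64086348826034
disc [ 0.4949 -0.2973  0.119 ] 0.04003917586457222
```

```bash
python3 -m crank '[[0.3,[-0.001,0.011,0.191],[0,0,0.015]],[0.3,[-0.001,0.011,0.19],[0,0,0.015]],[0.3,[0,0.011,0.191],[0,0,0.014]],[0.3,[-0.001,0.012,0.19],[0,0,0.015]],[0.3,[0,0.011,0.191],[0,0,0.015]]]'
python3 -m crank '[[-0.2,[0,0,0],[0,0,0]],[-1,[0,0,0],[0,0,0]],[-1,[0,0,0],[0,0,0]],[-1,[0,0,0],[0,0,0]],[-1,[0,0,0],[0,0,0]]]' 40
python3 - <<'E'
from h import *
o=manip.get_obs();print(o["torque"],o["ft_force"],o["position"],o["grip_width"])
i,p=snap("wrist","w3")
E
```

```text
clock: 3.75
position: [0.4944, -0.2978, 0.1433]
ee_rot: [0.785, 0.62, -0.0, -0.0]
ft_force: [0.6, -0.7, 0.1]
grip_width: 0.647
clock: 4.25
position: [0.4949, -0.2982, 0.1457]
ee_rot: [0.784, 0.62, 0.0, 0.001]
ft_force: [-0.1, -1.4, 1.0]
grip_width: 0.157
[-0.1718  0.05    0.0447] [-0.0901 -1.3671  1.0357] [ 0.4949 -0.2982  0.1457] 0.15701739207176696
```

View pics/w3.png

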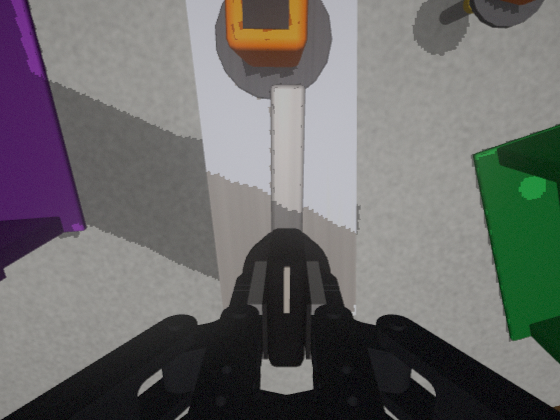

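The knob is gripped, with its bar between the pads at (286,300). Next I turn it clockwise by about 83°.

```bash
python3 -m crank '[[-1,[0,0,0],[0,0,0.06]],[-1,[0,0,0],[0,0,0.12]],[-1,[0,0,0],[0,0,0.12]],[-1,[0,0,0],[0,0,0.12]],[-1,[0,0,0],[0,0,0.12]]]' 
python3 -m crank '[[-1,[0,0,0],[0,0,0.13]],[-1,[0,0,0],[0,0,0.13]],[-1,[0,0,0],[0,0,0.13]],[-1,[0,0,0],[0,0,0.13]],[-1,[0,0,0],[0,0,0.13]]]' 
python3 -m crank '[[-1,[0,0,0],[0,0,0.13]],[-1,[0,0,0],[0,0,0.13]],[-1,[0,0,0],[0,0,0.13]],[-1,[0,0,0],[0,0,0.13]],[-1,[0,0,0],[0,0,0.13]]]'
python3 - <<'E'
from h import *
o=manip.get_obs();print(o["torque"],o["joint_pos"],np.degrees(R.from_quat(o["ee_rot"]).as_euler("zyx")))
i,p=snap("wrist","w4")
i,p=snap("top","t4");crop(i,345,180,100,75,8,"t4c")
E
```

```text
clock: 4.8
position: [0.495, -0.2983, 0.1457]
ee_rot: [0.898, 0.44, 0.0, 0.001]
ft_force: [0.3, -1.2, 2.8]
grip_width: 0.156
clock: 5.3
position: [0.495, -0.2983, 0.1457]
ee_rot: [0.98, 0.198, 0.001, 0.0]
ft_force: [1.2, -2.0, 1.2]
grip_width: 0.156
clock: 5.8
position: [0.495, -0.2984, 0.1457]
ee_rot: [0.998, -0.055, 0.001, 0.0]
ft_force: [0.7, -1.8, 1.6]
grip_width: 0.158
[-0.4505 -0.1244  0.113 ] [-0.3436  0.4859  1.0341  1.7626 -0.4545  1.1544 -0.8524] [  6.3522   0.084  179.9515]
```

View pics/w4.png

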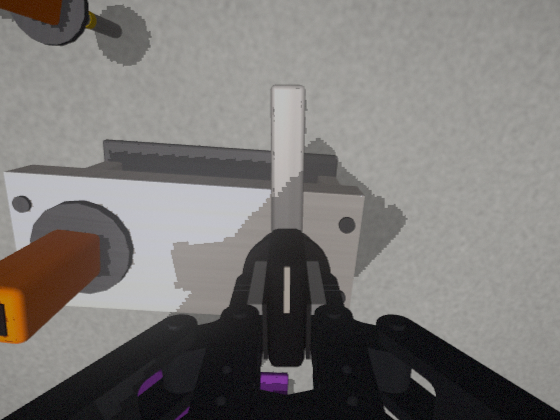

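View pics/t4c.png

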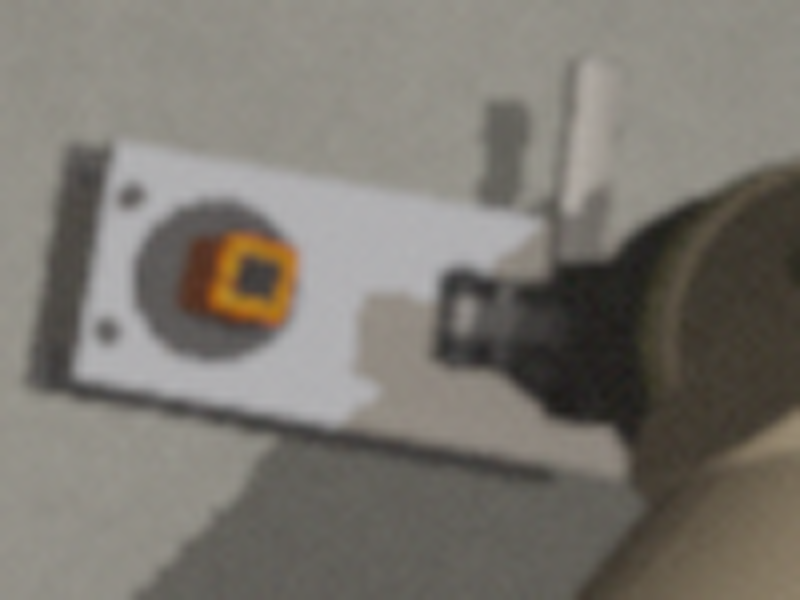

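```bash
python3 -m crank '[[0.3,[0,0,0],[0,0,0]],[0.3,[0,0,0],[0,0,0]],[0.3,[0,0,0],[0,0,0]],[0.3,[0,0,-0.3],[0,0,0]],[0.3,[0,0,-0.4],[0,0,0]]]' 
python3 -m crank '[[0.3,[0,0,-0.3],[0,0,0]],[0.3,[0,0,-0.1],[0,0,0]],[0.3,[0,0,0],[0,0,0]],[0.3,[0,0,0],[0,0,0]],[0.3,[0,0,0],[0,0,0]]]'
python3 - <<'E'
from h import *
s=plan([.5125,-.1998,.234],-12.7,jaw=.3)
i,p=snap("wrist","w5")
E
```

```text
clock: 6.4
position: [0.4937, -0.2973, 0.2004]
ee_rot: [0.999, -0.053, -0.001, -0.001]
ft_force: [0.6, 0.2, 0.5]
grip_width: 0.65
clock: 6.9
position: [0.4941, -0.2975, 0.2318]
ee_rot: [0.999, -0.053, -0.001, -0.0]
ft_force: [0.8, 0.2, 1.0]
grip_width: 0.652
[[0.3,[0.007,-0.083,-0.002],[0,0,-0.124]],[0.3,[0.014,-0.081,-0.002],[0,0,-0.123]],[0.3,[0.022,-0.08,-0.001],[0,0,-0.124]],[0.3,[0.03,-0.077,-0.002],[-0.001,0,-0.123]],[0.3,[0.038,-0.074,-0.002],[0,0,-0.124]]]
[[0.3,[0.044,-0.07,-0.002],[0,0,-0.123]],[0.3,[0.051,-0.065,-0.002],[0,0.001,-0.124]],[0.3,[0.057,-0.06,-0.002],[0,0,-0.123]],[0.3,[0.063,-0.055,-0.002],[0,0,-0.124]],[0.3,[0.067,-0.048,-0.001],[-0.001,0,-0.124]]]
[[0.3,[0.072,-0.041,-0.002],[0,0,-0.123]],[0.3,[0.075,-0.034,-0.002],[0,0,-0.124]],[0.3,[0.079,-0.027,-0.002],[0,0,-0.123]],[0.3,[0.081,-0.019,-0.002],[0,0,-0.124]],[0.3,[0.082,-0.011,-0.002],[0,0,-0.123]]]
end [ 0.5125 -0.1998  0.234 ] [ 0.7811  0.6244 -0.0001 -0.    ]
```

View pics/w5.png

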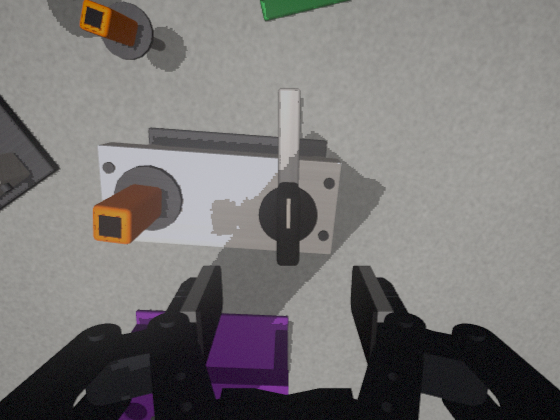

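The hold-down bar, at (290,130), is now square to the stand, and the probe at (112,222) is free. I'll move over it.

```bash
python3 -m crank '[[0.3,[0.007,-0.083,-0.002],[0,0,-0.124]],[0.3,[0.014,-0.081,-0.002],[0,0,-0.123]],[0.3,[0.022,-0.08,-0.001],[0,0,-0.124]],[0.3,[0.03,-0.077,-0.002],[0,0,-0.123]],[0.3,[0.038,-0.074,-0.002],[0,0,-0.124]]]'
python3 -m crank '[[0.3,[0.044,-0.07,-0.002],[0,0,-0.123]],[0.3,[0.051,-0.065,-0.002],[0,0,-0.124]],[0.3,[0.057,-0.06,-0.002],[0,0,-0.123]],[0.3,[0.063,-0.055,-0.002],[0,0,-0.124]],[0.3,[0.067,-0.048,-0.001],[0,0,-0.124]]]'
python3 -m crank '[[0.3,[0.072,-0.041,-0.002],[0,0,-0.123]],[0.3,[0.075,-0.034,-0.002],[0,0,-0.124]],[0.3,[0.079,-0.027,-0.002],[0,0,-0.123]],[0.3,[0.081,-0.019,-0.002],[0,0,-0.124]],[0.3,[0.082,-0.011,-0.002],[0,0,-0.123]]]'
python3 -m crank '[[0.3,[0,0,0],[0,0,0]],[0.3,[0,0,0],[0,0,0]],[0.3,[0,0,0],[0,0,0]],[0.3,[0,0,0],[0,0,0]],[0.3,[0,0,0],[0,0,0]]]'
python3 - <<'E'
from h import *
print(manip.get_obs()["joint_pos"])
s=plan([.5125,-.1998,.139],-12.7,jaw=.3)
i,p=snap("wrist","w6");print(p)
crop(i,230,160,120,120,5,"c9")
E
```

```text
clock: 7.45
position: [0.5005, -0.2649, 0.233]
ee_rot: [0.982, 0.19, -0.001, -0.0]
ft_force: [-0.6, -0.4, -0.2]
grip_width: 0.648
clock: 7.95
position: [0.5065, -0.2324, 0.2337]
ee_rot: [0.907, 0.421, -0.0, -0.0]
ft_force: [-0.0, -0.1, 0.2]
grip_width: 0.651
clock: 8.45
position: [0.5127, -0.1998, 0.2345]
ee_rot: [0.78, 0.626, -0.0, -0.0]
ft_force: [0.3, -0.3, -0.8]
grip_width: 0.65
clock: 8.95
position: [0.5129, -0.2005, 0.2352]
ee_rot: [0.782, 0.624, -0.0, 0.0]
ft_force: [-0.5, 0.7, 0.0]
grip_width: 0.651
[-0.4256  0.2187  0.8267  1.7225 -0.1677  1.2736  0.2153]
[[0.3,[0.001,-0.001,0.241],[0,0,0]],[0.3,[0.002,-0.002,0.24],[0,0,-0.001]],[0.3,[0.001,-0.001,0.241],[0,0,0]],[0.3,[0.002,-0.001,0.24],[0,0,-0.001]],[0.3,[0.001,-0.001,0.241],[0,0,0]]]
end [ 0.5125 -0.1998  0.139 ] [ 0.781   0.6245 -0.      0.    ]
(array([ 0.5129, -0.2005,  0.2352]), array([ 0.7815,  0.6239, -0.    ,  0.    ]))
```

View pics/w6.png

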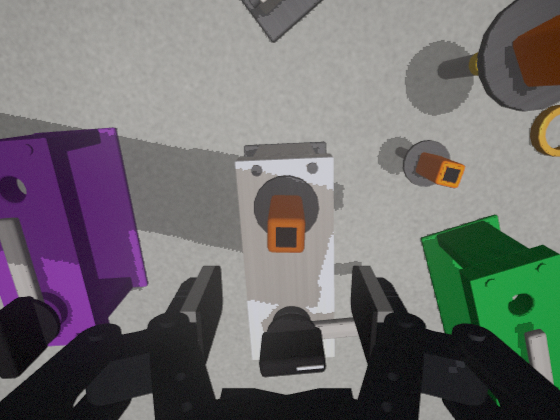

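View pics/c9.png

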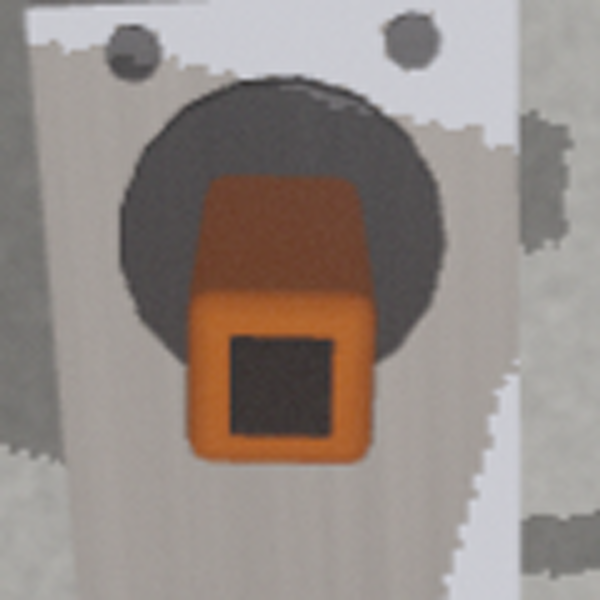

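The grip top is centred at (286,235) on the jaw line and squared to the jaws. I'll descend and grip.

```bash
python3 -m crank '[[0.3,[0.001,-0.001,0.241],[0,0,0]],[0.3,[0.002,-0.002,0.24],[0,0,0]],[0.3,[0.001,-0.001,0.241],[0,0,0]],[0.3,[0.002,-0.001,0.24],[0,0,0]],[0.3,[0.001,-0.001,0.22],[0,0,0]]]'
python3 -m crank '[[0.3,[0,0,0],[0,0,0]],[0,[0,0,0],[0,0,0]],[-1,[0,0,0],[0,0,0]],[-1,[0,0,0],[0,0,0]],[-1,[0,0,0],[0,0,0]]]' 50
python3 -m crank '[[-1,[0,0,0],[0,0,0]],[-1,[0,0,0],[0,0,0]],[-1,[0,0,-0.02],[0,0,0]],[-1,[0,0,-0.02],[0,0,0]],[-1,[0,0,-0.04],[0,0,0]]]' 50
python3 - <<'E'
from h import *
i,p=snap("wrist","w7");print(p)
i,p=snap("scene","s7");crop(i,90,200,130,110,5,"s7c")
E
```

```text
clock: 9.5
position: [0.5125, -0.1995, 0.1398]
ee_rot: [0.781, 0.624, -0.0, -0.0]
ft_force: [0.9, 0.6, 0.1]
grip_width: 0.648
clock: 10.0
position: [0.5132, -0.1998, 0.1418]
ee_rot: [0.781, 0.624, 0.001, 0.001]
ft_force: [-1.7, 0.9, 6.2]
grip_width: 0.253
clock: 10.5
position: [0.5123, -0.1993, 0.147]
ee_rot: [0.781, 0.624, -0.0, -0.0]
ft_force: [0.0, 0.2, -3.1]
grip_width: 0.254
(array([ 0.5123, -0.1993,  0.147 ]), array([ 0.7811,  0.6244, -0.0002, -0.0003]))
```

View pics/w7.png

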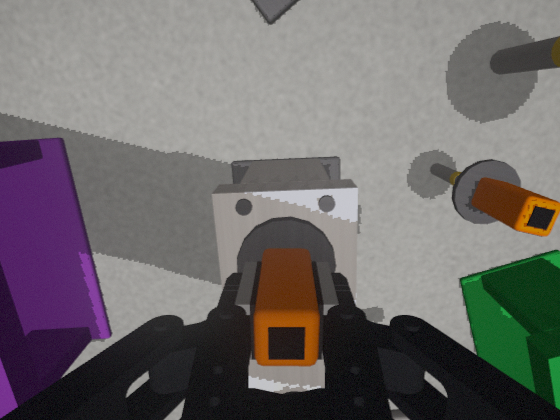

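View pics/s7c.png

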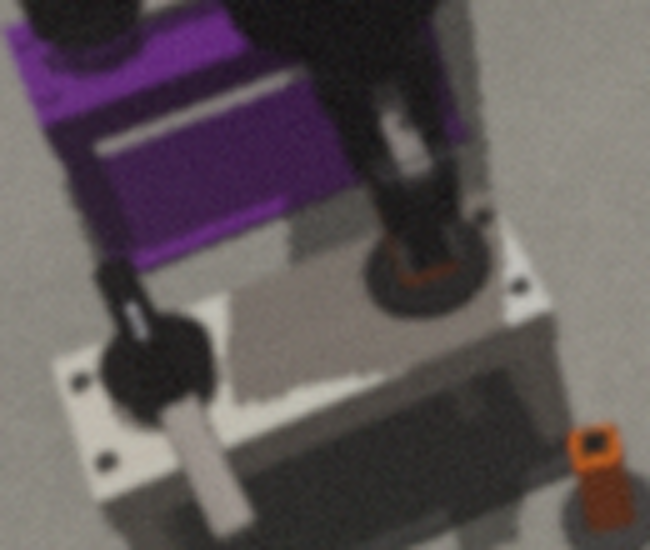

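The probe is held and just off the plate. I'll lift it straight up.

```bash
python3 -m crank '[[-1,[0,0,-0.1],[0,0,0]],[-1,[0,0,-0.2],[0,0,0]],[-1,[0,0,-0.2],[0,0,0]],[-1,[0,0,-0.2],[0,0,0]],[-1,[0,0,-0.25],[0,0,0]]]'
python3 -m crank '[[-1,[0,0,-0.25],[0,0,0]],[-1,[0,0,-0.25],[0,0,0]],[-1,[0,0,-0.25],[0,0,0]],[-1,[0,0,-0.25],[0,0,0]],[-1,[0,0,-0.2],[0,0,0]]]'
python3 -m crank '[[-1,[0,0,0],[0,0,0]],[-1,[0,0,0],[0,0,0]],[-1,[0,0,0],[0,0,0]],[-1,[0,0,0],[0,0,0]],[-1,[0,0,0],[0,0,0]]]'
python3 - <<'E'
from h import *
print(manip.get_obs()["joint_pos"])
i,p=snap("scene","s8");print(p)
plan([.506,.276,.322],-12.7,jaw=-1)
plan([.506,.276,.322],-12.7,jaw=-1,n=15)
E
```

```text
clock: 11.1
position: [0.5123, -0.1995, 0.2239]
ee_rot: [0.781, 0.624, -0.0, -0.0]
ft_force: [-0.2, -0.9, -2.7]
grip_width: 0.247
clock: 11.6
position: [0.5125, -0.1998, 0.3208]
ee_rot: [0.781, 0.624, 0.0, 0.0]
ft_force: [-0.3, 0.0, -3.5]
grip_width: 0.251
clock: 12.1
position: [0.5124, -0.1995, 0.3185]
ee_rot: [0.781, 0.624, -0.0, -0.0]
ft_force: [-0.3, -0.1, -2.2]
grip_width: 0.25
[-0.4511  0.1609  0.8418  1.5954 -0.1205  1.4404  0.1779]
(array([ 0.5124, -0.1995,  0.3185]), array([ 0.7812,  0.6243, -0.0004, -0.0004]))
[[-1,[0.385,-0.093,-0.003],[0,0,0]],[-1,[0.386,-0.092,-0.002],[0,0,0]],[-1,[0.385,-0.093,-0.003],[0,0,0]],[-1,[0.385,-0.092,-0.003],[0,0,0]],[-1,[0.386,-0.093,-0.003],[0,0,0]]]
[[-1,[0.385,-0.093,-0.002],[0,0,0]],[-1,[0.385,-0.092,-0.003],[0,0,0]],[-1,[0.386,-0.093,-0.003],[0,0,0]],[-1,[0.385,-0.092,-0.002],[-0.001,0,-0.001]],[-1,[0.385,-0.093,-0.003],[0,0,0]]]
[[-1,[0.386,-0.092,-0.003],[0,0,0]],[-1,[0.385,-0.092,-0.003],[0,0,0]],[-1,[0.385,-0.093,-0.003],[0,0,0]],[-1,[0.386,-0.092,-0.002],[0,0,0]],[-1,[0.385,-0.092,-0.003],[0,0,0]]]
end [0.506 0.276 0.322] [0.7809 0.6246 0.     0.    ]
[[-1,[0.385,-0.093,-0.003],[0,0,0]],[-1,[0.386,-0.092,-0.002],[0,0,0]],[-1,[0.385,-0.093,-0.003],[0,0,0]],[-1,[0.385,-0.092,-0.003],[0,0,0]],[-1,[0.386,-0.093,-0.003],[0,0,0]]]
[[-1,[0.385,-0.093,-0.002],[0,0,0]],[-1,[0.385,-0.092,-0.003],[0,0,0]],[-1,[0.386,-0.093,-0.003],[0,0,0]],[-1,[0.385,-0.092,-0.002],[-0.001,0,-0.001]],[-1,[0.385,-0.093,-0.003],[0,0,0]]]
[[-1,[0.386,-0.092,-0.003],[0,0,0]],[-1,[0.385,-0.092,-0.003],[0,0,0]],[-1,[0.385,-0.093,-0.003],[0,0,0]],[-1,[0.386,-0.092,-0.002],[0,0,0]],[-1,[0.385,-0.092,-0.003],[0,0,0]]]
end [0.506 0.276 0.322] [0.7809 0.6246 0.     0.    ]
```

View pics/s8.png

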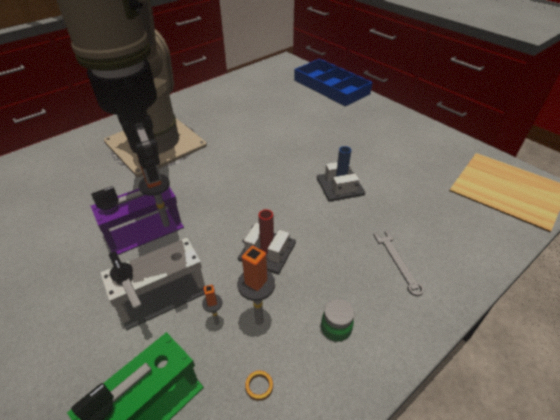

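The probe is out of the stand and hangs upright, with its stem at (163,205). I'll carry it two-thirds of the way and look from there with the wrist camera.

```bash
python3 -m crank '[[-1,[0.2,-0.048,-0.003],[0,0,0]],[-1,[0.35,-0.084,-0.003],[0,0,0]],[-1,[0.385,-0.093,-0.003],[0,0,0]],[-1,[0.385,-0.092,-0.003],[0,0,0]],[-1,[0.385,-0.093,-0.003],[0,0,0]]]'
python3 -m crank '[[-1,[0.385,-0.093,-0.003],[0,0,0]],[-1,[0.385,-0.092,-0.003],[0,0,0]],[-1,[0.385,-0.093,-0.003],[0,0,0]],[-1,[0.385,-0.092,-0.003],[0,0,0]],[-1,[0.385,-0.093,-0.003],[0,0,0]]]'
python3 -m crank '[[-1,[0.3,-0.07,0],[0,0,0]],[-1,[0.2,-0.048,0],[0,0,0]],[-1,[0,0,0],[0,0,0]],[-1,[0,0,0],[0,0,0]],[-1,[0,0,0],[0,0,0]]]'
python3 -m crank '[[-1,[0,0,0],[0,0,0]],[-1,[0,0,0],[0,0,0]],[-1,[0,0,0],[0,0,0]],[-1,[0,0,0],[0,0,0]],[-1,[0,0,0],[0,0,0]]]'
python3 - <<'E'
from h import *
i,p=snap("wrist","w9");print(p,manip.get_obs()["joint_pos"])
print(proj("wrist",[.506,.276,.12],p))
E
```

```text
clock: 12.65
position: [0.5104, -0.0581, 0.3203]
ee_rot: [0.781, 0.624, 0.0, -0.0]
ft_force: [1.0, 0.5, -3.1]
grip_width: 0.252
clock: 13.15
position: [0.5083, 0.1003, 0.3214]
ee_rot: [0.781, 0.624, 0.0, -0.0]
ft_force: [0.7, 0.3, -2.3]
grip_width: 0.248
clock: 13.65
position: [0.5084, 0.1386, 0.3216]
ee_rot: [0.782, 0.623, -0.0, 0.0]
ft_force: [0.4, -0.1, -2.6]
grip_width: 0.252
clock: 14.15
position: [0.5081, 0.1402, 0.3216]
ee_rot: [0.781, 0.624, 0.0, -0.0]
ft_force: [0.5, -0.6, -2.8]
grip_width: 0.246
(array([0.5081, 0.1402, 0.3216]), array([ 0.7812,  0.6243,  0.    , -0.    ])) [-0.8634  0.0762  0.5435  1.6361 -0.0398  1.4403 -0.5382]
[[246.7734  26.486 ]]
```

View pics/w9.png

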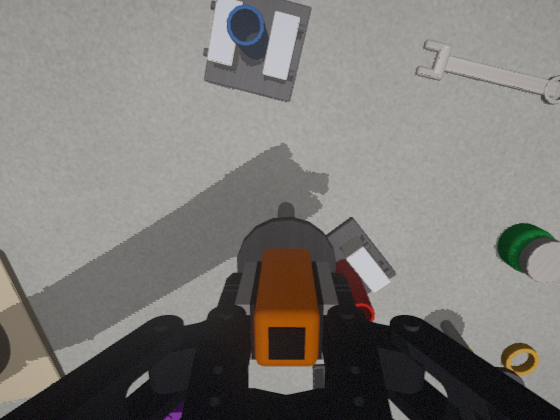

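The blue rim is near (246,25), as predicted. Beyond the flange the stem tip shows at (286,207). I'll enlarge both.

Run:
```python
from h import *
i=cv2.imread("pics/w9.png")
crop(i,215,0,70,60,10,"ca");crop(i,225,190,120,90,6,"cb")
```

```text
(no output)
```

View pics/ca.png

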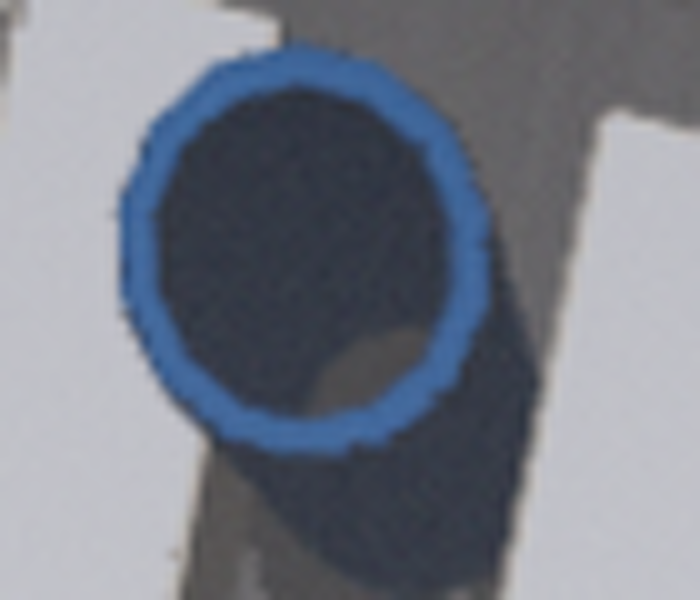

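View pics/cb.png

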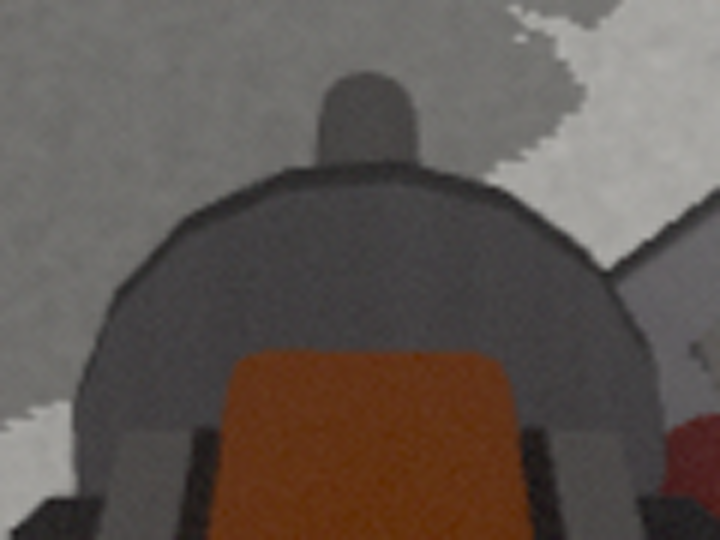

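Run:
```python
from h import *
p=(np.array([0.5081, 0.1402, 0.3216]), np.array([ 0.7812,  0.6243,  0.    , -0.    ]))
print("rim",onz("wrist",unc([(305,250),(304.5,253)],215,0,10),.12,p))
tx=R.from_quat(p[1]).as_matrix()[:,0]
for dz in(.128,.1305,.133):
    q=onz("wrist",unc([(367.5,70.5)],225,190,6),p[0][2]-dz,p)[0]-.006*tx
    print(dz,"tip off TCP world",(q-p[0]),"tool",R.from_quat(p[1]).inv().apply(q-p[0]))
# flange: left/right extremes
print(unc([(72,430),(666,430)],225,190,6))
for s in (-1,1): print(proj("wrist",p[0]+[0,0,-.0345]+R.from_quat(p[1]).apply([0,s*.024,0]),p))
```

```text
rim [[0.505  0.2777 0.12  ]
 [0.5049 0.2775 0.12  ]]
0.128 tip off TCP world [-0.0004  0.0005 -0.128 ] tool [ 0.0004 -0.0005  0.128 ]
0.1305 tip off TCP world [-0.0006 -0.0002 -0.1305] tool [-0.0003 -0.0005  0.1305]
0.133 tip off TCP world [-0.0007 -0.0008 -0.133 ] tool [-0.001  -0.0005  0.133 ]
[[236.5833 261.25  ]
 [335.5833 261.25  ]]
[[236.2162 268.1267]]
[[337.8071 268.0901]]
```

Run:
```python
from h import *
s=plan([.505,.277,.3216],-12.7,jaw=-1,n=5)
```

```text
[[-1,[0.332,-0.083,0],[0,0,0]],[-1,[0.332,-0.083,0],[0,0,0]],[-1,[0.332,-0.083,0],[0,0,0]],[-1,[0.332,-0.082,0],[0,0,-0.001]],[-1,[0.332,-0.083,0],[0,0,0]]]
end [0.505  0.277  0.3216] [ 0.7809  0.6247  0.     -0.    ]
```

```bash
python3 -m crank '[[-1,[0.25,-0.063,0],[0,0,0]],[-1,[0.38,-0.095,0],[0,0,0]],[-1,[0.4,-0.1,0],[0,0,0]],[-1,[0.38,-0.095,0],[0,0,0]],[-1,[0.25,-0.061,0],[0,0,0]]]'
python3 -m crank '[[-1,[0,0,0],[0,0,0]],[-1,[0,0,0.1],[0,0,0]],[-1,[0,0,0.15],[0,0,0]],[-1,[0,0,0.15],[0,0,0]],[-1,[0,0,0.1],[0,0,0]]]'
python3 -m crank '[[-1,[0,0,0],[0,0,0]],[-1,[0,0,0],[0,0,0]],[-1,[0,0,0],[0,0,0]],[-1,[0,0,0],[0,0,0]],[-1,[0,0,0],[0,0,0]]]'
python3 - <<'E'
from h import *
i,p=snap("wrist","w10");print(p)
i,q=snap("scene","s10");crop(i,295,65,100,75,8,"s10c");print(q)
i,q=snap("top","t10");crop(i,120,170,100,75,8,"t10c")
E
```

```text
clock: 14.7
position: [0.5043, 0.2797, 0.3212]
ee_rot: [0.78, 0.625, -0.0, -0.0]
ft_force: [0.0, -0.9, -3.6]
grip_width: 0.254
clock: 15.2
position: [0.5048, 0.276, 0.2798]
ee_rot: [0.782, 0.624, -0.001, -0.0]
ft_force: [-0.7, 0.1, -2.9]
grip_width: 0.255
clock: 15.7
position: [0.5052, 0.2771, 0.2819]
ee_rot: [0.781, 0.624, 0.0, -0.0]
ft_force: [-0.4, 0.2, -2.5]
grip_width: 0.251
(array([0.5052, 0.2771, 0.2819]), array([ 0.7811,  0.6244,  0.0003, -0.    ]))
(array([0.5051, 0.2771, 0.2818]), array([ 0.7811,  0.6244,  0.0003, -0.    ]))
```

View pics/w10.png

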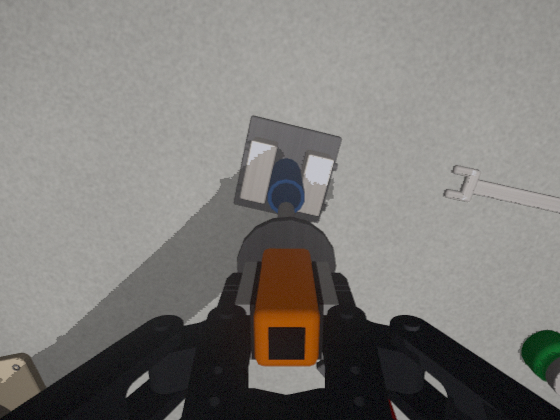

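View pics/s10c.png

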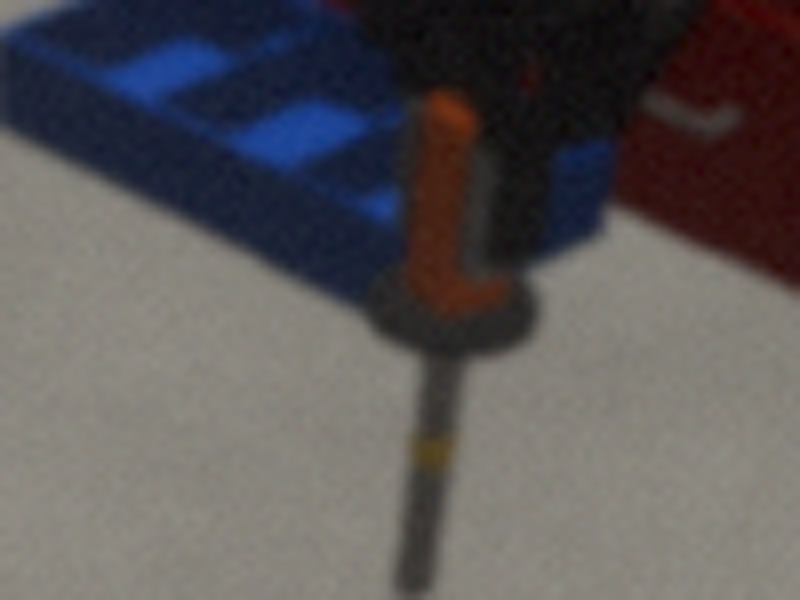

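View pics/t10c.png

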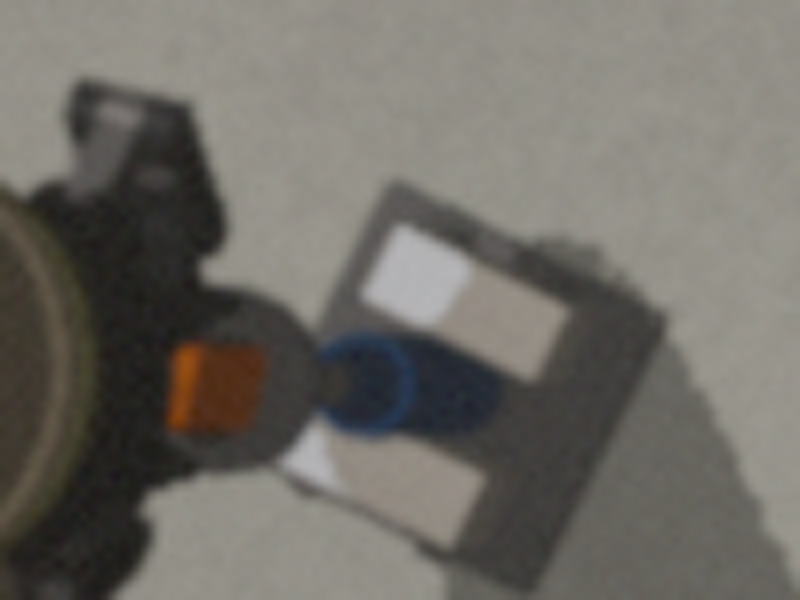

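The wrist view shows the stem tip at (286,208) in line with the rim at (286,194). In the top view the stem overlaps the rim's left side, as parallax makes it. I'll enlarge the scene and wrist views.

Run:
```python
from h import *
i=cv2.imread("pics/s10.png");crop(i,325,110,45,60,10,"s10d")
i=cv2.imread("pics/w10.png");crop(i,246,150,80,75,8,"w10d")
i=cv2.imread("pics/t10.png");crop(i,145,200,45,35,16,"t10d")
```

```text
(no output)
```

View pics/s10d.png

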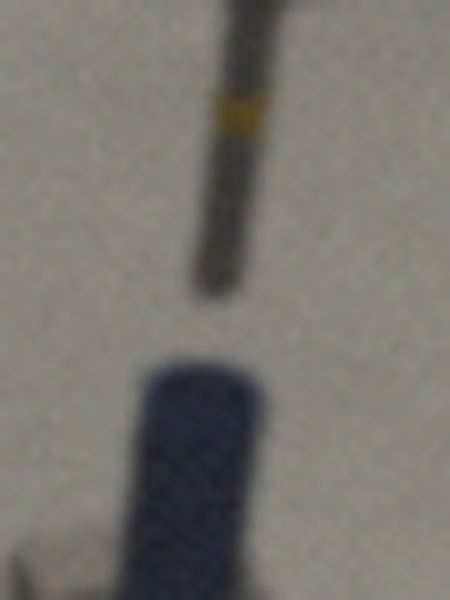

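View pics/w10d.png

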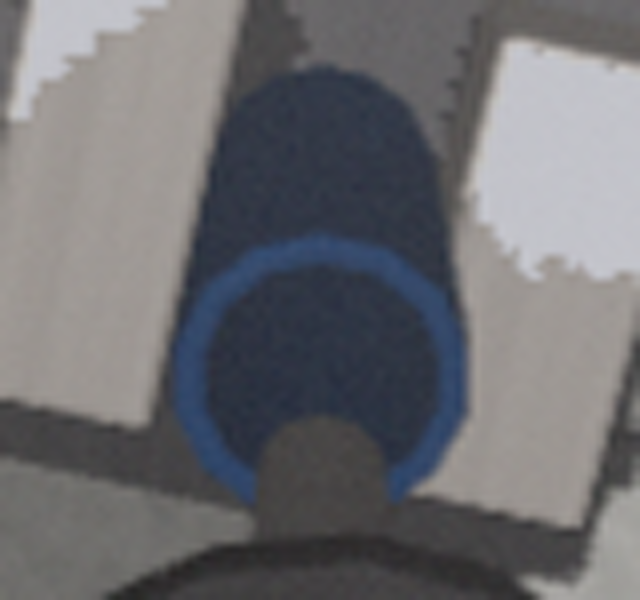

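View pics/t10d.png

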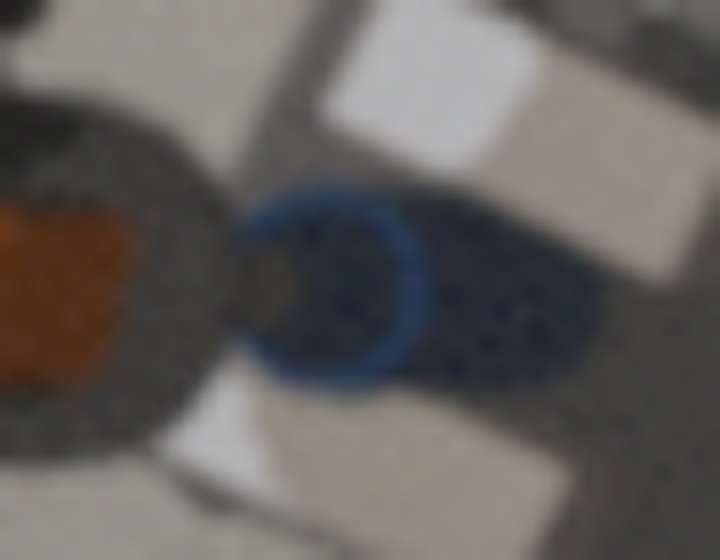

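Run:
```python
from h import *
p=(np.array([0.5052, 0.2771, 0.2819]), np.array([ 0.7811,  0.6244,  0.0003, 0.]))
Rm=R.from_quat(p[1]);tx=Rm.as_matrix()[:,0]
f=lambda q,z:onz("wrist",unc([q],246,150,8),z,p)[0]
print("rim outer/inner far", f((321,235),.12)-.0155*tx, f((323,265),.12)-.012*tx)
l,r=f((174,385),.12),f((468,385),.12);print("width",np.linalg.norm(l-r),(l+r)/2)
for z in(.149,.1514,.154): print("tip",z,f((323,415),z)-.006*tx)
# scene: tip height
s=unc([(217,297),(241,115),(241,133)],325,110,10);print(s)
for z in(.149,.1514,.154):print(z,proj("scene",[.505,.277,z]),proj("scene",[.505,.277,z+.05]))
```

```text
rim outer/inner far [0.5046 0.2772 0.12  ] [0.5049 0.2776 0.12  ]
width 0.029764703187817248 [0.5046 0.2772 0.12  ]
tip 0.149 [0.5046 0.2762 0.149 ]
tip 0.1514 [0.5047 0.2769 0.1514]
tip 0.154 [0.5049 0.2776 0.154 ]
[[346.25 139.25]
 [348.65 121.05]
 [348.65 122.85]]
0.149 [[345.5941 138.719 ]] [[348.1272 120.2117]]
0.1514 [[345.7112 137.8632]] [[348.2539 119.286 ]]
0.154 [[345.8386 136.9326]] [[348.3917 118.2791]]
```

Run:
```python
from h import *
print(unc([(323,118)],305,135,8),proj("scene",[.505,.277,.12]))
```

```text
[[344.9375 149.3125]] [[344.2122 148.815 ]]
```

The tip and rim agree within about 0.5 mm. I'll lower it slowly.

```bash
python3 -m crank '[[-1,[0,0,0.06],[0,0,0]],[-1,[0,0,0.1],[0,0,0]],[-1,[0,0,0.12],[0,0,0]],[-1,[0,0,0.1],[0,0,0]],[-1,[0,0,0.06],[0,0,0]]]'
python3 -m crank '[[-1,[0,0,0],[0,0,0]],[-1,[0,0,0],[0,0,0]],[-1,[0,0,0],[0,0,0]],[-1,[0,0,0],[0,0,0]],[-1,[0,0,0],[0,0,0]]]'
python3 - <<'E'
from h import *
i,p=snap("wrist","w11");print(p);crop(i,246,160,80,75,8,"w11d")
i,q=snap("scene","s11");crop(i,325,115,45,60,10,"s11d")
E
```

```text
clock: 16.35
position: [0.5047, 0.2768, 0.245]
ee_rot: [0.781, 0.624, -0.001, -0.0]
ft_force: [-0.1, -0.1, -2.7]
grip_width: 0.253
clock: 16.85
position: [0.5051, 0.2771, 0.2466]
ee_rot: [0.781, 0.624, 0.0, -0.0]
ft_force: [-0.4, -0.8, -2.2]
grip_width: 0.253
(array([0.5051, 0.2771, 0.2466]), array([ 0.7811,  0.6244,  0.0003, -0.    ]))
```

View pics/s11d.png

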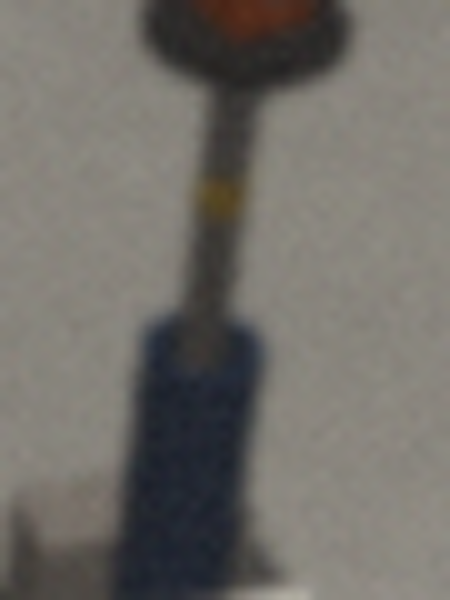

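View pics/w11d.png

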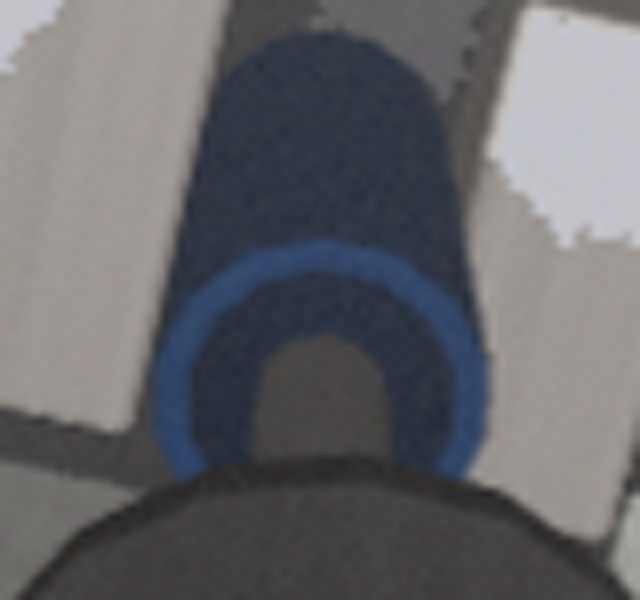

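Run:
```python
from h import *
p=(np.array([0.5051, 0.2771, 0.2466]), np.array([ 0.7811,  0.6244,  0.0003, 0.]))
tx=R.from_quat(p[1]).as_matrix()[:,0]
f=lambda q,z:onz("wrist",unc([q],246,160,8),z,p)[0]
print("rim", f((321,240),.12)-.0155*tx, f((323,274),.12)-.012*tx)
for z in(.113,.115,.117): print("tip",z,f((321,335),z)-.006*tx)
s=unc([(220,201)],325,115,10);print("ring px",s)
for z in(.16,.1625,.165,.167):print(z,proj("scene",[.505,.277,z])+[.72,.5])
```

```text
rim [0.5045 0.2772 0.12  ] [0.5048 0.2776 0.12  ]
tip 0.113 [0.5043 0.2761 0.113 ]
tip 0.115 [0.5044 0.2766 0.115 ]
tip 0.117 [0.5045 0.2772 0.117 ]
ring px [[346.55 134.65]]
0.16 [[346.8545 135.2706]]
0.1625 [[346.9786 134.3638]]
0.165 [[347.1032 133.4535]]
0.167 [[347.2032 132.7227]]
```

```bash
python3 -m crank '[[-1,[0.005,0,0.06],[0,0,0]],[-1,[0,0,0.13],[0,0,0]],[-1,[0,0,0.15],[0,0,0]],[-1,[0,0,0.13],[0,0,0]],[-1,[0,0,0.06],[0,0,0]]]'
python3 -m crank '[[-1,[0,0,0],[0,0,0]],[-1,[0,0,0],[0,0,0]],[-1,[0,0,0],[0,0,0]],[-1,[0,0,0],[0,0,0]],[-1,[0,0,0],[0,0,0]]]'
python3 - <<'E'
from h import *
i,p=snap("wrist","w12");print(p);crop(i,246,160,80,75,8,"w12d")
i,q=snap("scene","s12");crop(i,325,125,45,50,12,"s12d")
p=obs();c=.205
for z in(.114,.116,.118,.12,.122,.124,.126):print(z,proj("scene",[.505,.277,z])+[.72,.5])
E
```

```text
clock: 17.45
position: [0.5045, 0.277, 0.2021]
ee_rot: [0.781, 0.624, -0.001, -0.0]
ft_force: [-0.2, -0.1, -2.8]
grip_width: 0.255
clock: 17.95
position: [0.5052, 0.2775, 0.2043]
ee_rot: [0.781, 0.624, 0.0, -0.0]
ft_force: [-0.4, -0.8, -3.0]
grip_width: 0.257
(array([0.5052, 0.2775, 0.2043]), array([ 0.7811,  0.6243,  0.0003, -0.0001]))
0.114 [[344.6539 151.349 ]]
0.116 [[344.7464 150.673 ]]
0.118 [[344.8392 149.995 ]]
0.12 [[344.9322 149.315 ]]
0.122 [[345.0256 148.6329]]
0.124 [[345.1192 147.9487]]
0.126 [[345.2132 147.2625]]
```

View pics/s12d.png

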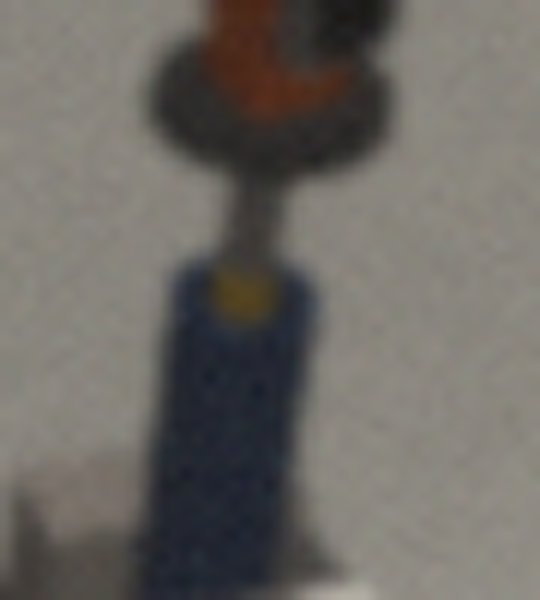

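View pics/w12d.png

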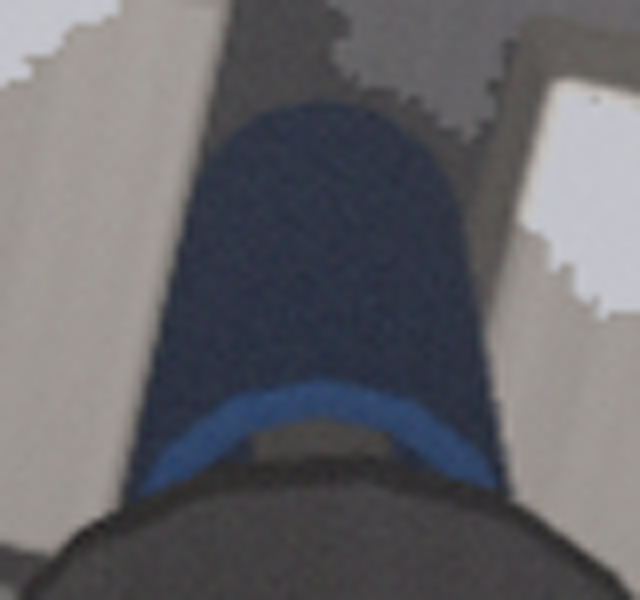

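The ring's band centre is at scene pixel (345,149), level with the mouth or up to 3 mm high. The stem is centred sideways in the wrist view. I'll lower it another 2.4 mm and check again.

```bash
python3 -m crank '[[-1,[0,0,0.015],[0,0,0]],[-1,[0,0,0.015],[0,0,0]],[-1,[0,0,0],[0,0,0]],[-1,[0,0,0],[0,0,0]],[-1,[0,0,0],[0,0,0]]]'
python3 -m crank '[[-1,[0,0,0],[0,0,0]],[-1,[0,0,0],[0,0,0]],[-1,[0,0,0],[0,0,0]],[-1,[0,0,0],[0,0,0]],[-1,[0,0,0],[0,0,0]]]'
python3 - <<'E'
from h import *
o=manip.get_obs();print(o["position"],o["ee_rot"],o["ft_force"],o["torque"])
i,q=snap("scene","s13");crop(i,325,125,45,50,12,"s13d");i,q=snap("top","t13");crop(i,145,200,45,35,16,"t13d")
E
```

```text
clock: 18.55
position: [0.5051, 0.2774, 0.2016]
ee_rot: [0.781, 0.624, 0.0, -0.0]
ft_force: [-0.6, -0.7, -2.6]
grip_width: 0.254
clock: 19.05
position: [0.5051, 0.2775, 0.2016]
ee_rot: [0.781, 0.624, 0.0, -0.0]
ft_force: [0.7, 0.1, -2.8]
grip_width: 0.254
[0.5051 0.2775 0.2016] [ 0.7811  0.6244  0.0001 -0.    ] [ 0.7441  0.0557 -2.8396] [ 0.0681 -0.0102  0.0083]
```

View pics/s13d.png

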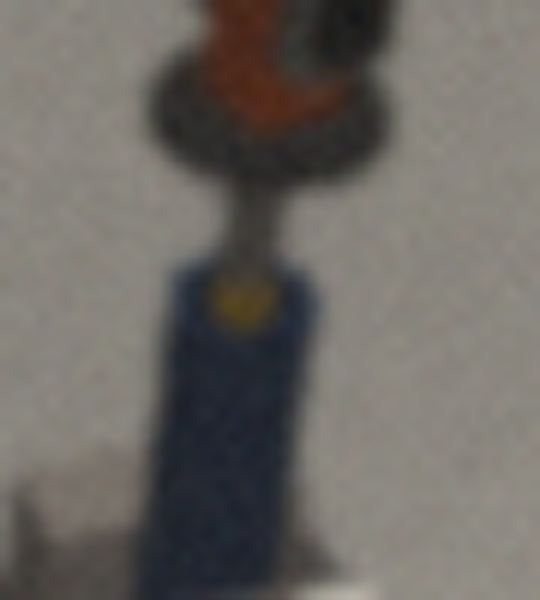

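View pics/s13.png

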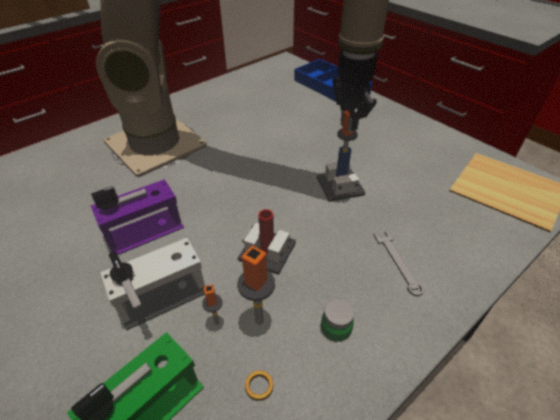

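The ring now sits in the mouth at (345,150), level with the rim. The arm is still, and the knob bar and bystanders look as they should. I'll hand in.

Run:
```python
from workcell import manip
print(manip.hand_in()); print(manip.get_obs()["clock"])
```

```text
the job is handed in; nothing more can be done
None
the job is handed in; nothing more can be done
```

The job is handed in at about 19 s of the 56 s; no verdict was reported. I turned the clamp knob clockwise to about 1.50 rad, lifted the probe straight out of the stand, and carried it over to the blue tube. I then lowered it in two stages, and it is now held there in the gripper.

- **Centring:** The stem was within about 0.5–1 mm of the bore's axis in the scene and wrist pictures. The wrist picture came before the last 2.4 mm of lowering. The top picture I took at the end was not looked at.
- **Ring height:** By arm pose the ring is about 1 mm above the rim. The scene camera puts it between about 3 mm below and level with the rim; the lower figure is before allowing for the ring's front face being nearer the camera. Both are inside the ±6 mm allowed.
- **Contact and stillness:** The wrist force showed little more than the probe's weight (about 2.8 N) on the way down and at the end, so there was no sign of touching the tube. The arm was still and the tool upright.
- **Bystanders:** By eye in the last scene picture, the knob bar is still swung clear and the wrench, jar and bearing cup have not moved.

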